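# Find and release the latched mode key on the microscope console

### The job

One of the four mode keys on the white microscope console has been left latched, sitting slightly lower than the rest. Tap all four keys lightly with a fingertip, working along the row from the key next to the round dial and without releasing any, to find which one is already down; then press that key fully in to release it, so that it springs up and all four keys are up. Do not press any of the free keys down, and leave everything else on the bench where it is.

Things in the scene. Friction and masses are not known exactly. Their poses are not given: they have to be found in the camera images.
- console: fixed key console on the bench: low white box 190 x 310 mm, 60 mm high. Origin at the centre of its underside; x points to its rear (away from the robot at yaw 0), y along the key row towards its round dial, z up. The dial (a dark knob 36 mm across, 20 mm tall, never touched) stands on top at x = -45, y = +121 mm. The row of four keys is at x = -45 mm; the rear half of the top is a deck where small things stand.
- place1 (a point): first place of the key row, counted from the dial (console y = +66 mm; places are 48 mm apart): the key's centre, at the height of the console's top face
- place2 (a point): second place of the key row, counted from the dial (console y = +18 mm; places are 48 mm apart): the key's centre, at the height of the console's top face
- place3 (a point): third place of the key row, counted from the dial (console y = -30 mm; places are 48 mm apart): the key's centre, at the height of the console's top face
- place4 (a point): fourth place of the key row, counted from the dial (console y = -78 mm; places are 48 mm apart): the key's centre, at the height of the console's top face
- key_a_top (a point): centre of the top face of one of the four identical keys: light square cap 28 x 28 mm, flat top 16 mm above the console's top face when it is up, in a black 39 mm frame 4 mm high; it moves with the key. Which key stands in which place changes from start to start, and with it the place of the latched one
- key_a (a joint): how far that key is down, in m: 0 is up, 0.010 is the bottom stop. A free key springs straight back up; it needs 2.5 N to start moving and 0.7 N more per mm (about 5 N at 4 mm). The latched key sits about 4 mm down, gives less than 1 mm up to 4.5 N, and stays latched after such a tap; pressed on, its latch lets go at about 6 mm down (6 to 7 N); let up before that, it stays caught; pressed to the stop (9.5 N) it is sure to let go, and it rises to 0 when the finger leaves
- key_b_top (a point): centre of the top face of one of the four identical keys: light square cap 28 x 28 mm, flat top 16 mm above the console's top face when it is up, in a black 39 mm frame 4 mm high; it moves with the key. Which key stands in which place changes from start to start, and with it the place of the latched one
- key_b (a joint): how far that key is down, in m: 0 is up, 0.010 is the bottom stop. A free key springs straight back up; it needs 2.5 N to start moving and 0.7 N more per mm (about 5 N at 4 mm). The latched key sits about 4 mm down, gives less than 1 mm up to 4.5 N, and stays latched after such a tap; pressed on, its latch lets go at about 6 mm down (6 to 7 N); let up before that, it stays caught; pressed to the stop (9.5 N) it is sure to let go, and it rises to 0 when the finger leaves
- key_c_top (a point): centre of the top face of one of the four identical keys: light square cap 28 x 28 mm, flat top 16 mm above the console's top face when it is up, in a black 39 mm frame 4 mm high; it moves with the key. Which key stands in which place changes from start to start, and with it the place of the latched one
- key_c (a joint): how far that key is down, in m: 0 is up, 0.010 is the bottom stop. A free key springs straight back up; it needs 2.5 N to start moving and 0.7 N more per mm (about 5 N at 4 mm). The latched key sits about 4 mm down, gives less than 1 mm up to 4.5 N, and stays latched after such a tap; pressed on, its latch lets go at about 6 mm down (6 to 7 N); let up before that, it stays caught; pressed to the stop (9.5 N) it is sure to let go, and it rises to 0 when the finger leaves
- key_d_top (a point): centre of the top face of one of the four identical keys: light square cap 28 x 28 mm, flat top 16 mm above the console's top face when it is up, in a black 39 mm frame 4 mm high; it moves with the key. Which key stands in which place changes from start to start, and with it the place of the latched one
- key_d (a joint): how far that key is down, in m: 0 is up, 0.010 is the bottom stop. A free key springs straight back up; it needs 2.5 N to start moving and 0.7 N more per mm (about 5 N at 4 mm). The latched key sits about 4 mm down, gives less than 1 mm up to 4.5 N, and stays latched after such a tap; pressed on, its latch lets go at about 6 mm down (6 to 7 N); let up before that, it stays caught; pressed to the stop (9.5 N) it is sure to let go, and it rises to 0 when the finger leaves
- flask_mid (a point): bystander, to be left alone: clear culture flask with orange cap, lying flat, body 85 x 75 x 36 mm, beside the console's -y end; point at the body's centre
- bottle_mid (a point): bystander, to be left alone: amber bottle, 58 mm across, 120 mm tall, beside the console's dial end; point at mid-height
- objective_mid (a point): bystander, to be left alone: microscope objective standing on the console's deck, 38 mm across, 44 mm tall; point at mid-height
- dish_mid (a point): bystander, to be left alone: closed clear dish on the console's deck, 61 mm across, 14 mm tall; point at its centre
- beaker_mid (a point): bystander, to be left alone: glass cup, 60 mm across, 75 mm tall, behind the console; point at mid-height
- tipbox_mid (a point): bystander, to be left alone: pipette tip box 82 x 117 x 63 mm behind the console; point at its centre
- driver_grip (a point): bystander, to be left alone: screwdriver 150 mm long lying in front of the console; point on its handle

How it is judged (in metres and radians):
On the way, in this order (a step that is already met when the one before it is completed fails the run):
1. the first key from the dial is tapped (((horizontal distance between key_a_top and place1 below 0.012 m and contact force between the fingers and key_a above 0.3 N) or (horizontal distance between key_b_top and place1 below 0.012 m and contact force between the fingers and key_b above 0.3 N) or (horizontal distance between key_c_top and place1 below 0.012 m and contact force between the fingers and key_c above 0.3 N) or (horizontal distance between key_d_top and place1 below 0.012 m and contact force between the fingers and key_d above 0.3 N))), for 0.02 s.
2. the second key from the dial is tapped (((horizontal distance between key_a_top and place2 below 0.012 m and contact force between the fingers and key_a above 0.3 N) or (horizontal distance between key_b_top and place2 below 0.012 m and contact force between the fingers and key_b above 0.3 N) or (horizontal distance between key_c_top and place2 below 0.012 m and contact force between the fingers and key_c above 0.3 N) or (horizontal distance between key_d_top and place2 below 0.012 m and contact force between the fingers and key_d above 0.3 N))), for 0.02 s.
3. the third key from the dial is tapped (((horizontal distance between key_a_top and place3 below 0.012 m and contact force between the fingers and key_a above 0.3 N) or (horizontal distance between key_b_top and place3 below 0.012 m and contact force between the fingers and key_b above 0.3 N) or (horizontal distance between key_c_top and place3 below 0.012 m and contact force between the fingers and key_c above 0.3 N) or (horizontal distance between key_d_top and place3 below 0.012 m and contact force between the fingers and key_d above 0.3 N))), for 0.02 s.
4. the fourth key from the dial is tapped (((horizontal distance between key_a_top and place4 below 0.012 m and contact force between the fingers and key_a above 0.3 N) or (horizontal distance between key_b_top and place4 below 0.012 m and contact force between the fingers and key_b above 0.3 N) or (horizontal distance between key_c_top and place4 below 0.012 m and contact force between the fingers and key_c above 0.3 N) or (horizontal distance between key_d_top and place4 below 0.012 m and contact force between the fingers and key_d above 0.3 N))), for 0.02 s.
5. the latched key has been released and has come up (not before all four were tapped) (value of joint key_d below 0.0015 m), for 0.2 s.
At the end, for the whole second after the job is handed in: all four keys are up (within 1.5 mm) and every bystander is within 15 mm of where it stood (value of joint each of key_a, key_b, key_c, key_d below 0.0015 m and not (distance of flask_mid from where it was at the start of the episode above 0.015 m) and not (distance of bottle_mid from where it was at the start of the episode above 0.015 m) and not (distance of objective_mid from where it was at the start of the episode above 0.015 m) and not (distance of dish_mid from where it was at the start of the episode above 0.015 m) and not (distance of beaker_mid from where it was at the start of the episode above 0.015 m) and not (distance of tipbox_mid from where it was at the start of the episode above 0.015 m) and not (distance of driver_grip from where it was at the start of the episode above 0.015 m)); the robot touches nothing.
It fails at once if a free key is pressed more than 5.5 mm down (a light tap stays well above that) (value of joint any of key_a, key_b, key_c above 0.0055 m).
It fails at once if a bystander is moved more than 15 mm, lifted or knocked over (distance of any of flask_mid, bottle_mid, objective_mid, dish_mid, beaker_mid, tipbox_mid, driver_grip from where it was at the start of the episode above 0.015 m).
It also fails if it takes over 51 s, if anything falls off the work surface, if the arm or the gripper's body presses on something with over 40 N, if the wrist force passes 120 N, or if a joint passes its speed limit or range.

### The arm

A 6-joint arm with a two-finger parallel gripper is mounted at the origin on the work surface. World frame = base frame: x ahead of the robot, y to its left, z up, the work surface at z = 0. Lengths are in m, angles in degrees, forces in N, time in s.
With the tool pointing down it reaches from about 0.325 to 0.85 m from the base axis. Payload 15.5 kg.
Tool frame: the origin (TCP) lies on the front face of the gripper's body, between the roots of the fingers; the fingertips stand 78 mm ahead of it and the grasp point (between the pads) lies 60 mm ahead of it; z points along the fingers, y is the direction in which the jaws open and shut (so a half turn about z gives the same grasp; the last joint's range is limited). The gripper opens to 91 mm and grips with 3 to 60 N. Pads are 32 mm wide; open, the fingers measure 118 mm over their backs; the gripper's body (76 mm by 178 mm) begins 60 mm behind the grasp point.
Start: joints at [-71.763, 28.281, 77.091, -0, 74.628, -5.472], TCP at [0.251, -0.572, 0.292] pointing down, gripper open.
Joint ranges: [-166.48, 166.48], [-47.26, 123.95], [12.59, 153.08], [-70.14, 250.14], [6.76, 159.57], [-176.63, 176.63]. Speed limits (degrees/s): [108.29, 108.29, 147.25, 172.46, 172.46, 172.46].

### API

Orientations are given as [roll, pitch, yaw] about the fixed x, y, z axes, in that order (R = Rz(yaw) Ry(pitch) Rx(roll)).
In Python, from cell import env, cams, workorder gives the robot as it stands.
- The arm moves only by the shell command python3 -m inch 'ROWS' [FORCE]. ROWS is JSON, one flat list of numbers, 7 for each row, row after row: the shift along the tool's x, y, z in mm, then the turn, a rotation vector about the tool's x, y, z in degrees, then the opening, from -1 (shut) to 1 (fully open). In form: [x, y, z, wx, wy, wz, hand, x, y, z, wx, wy, wz, hand, ...]. A call has 1 to 8 rows; each row shifts and turns the commanded pose from where the row before left it, along the tool's axes as they then stand; what a row does not reach is not made up. A row lasts 1/10 s, in which the tool goes at most 50 mm and 8.59 degrees, less where a joint would pass 70% of its speed; a pose out of reach is approached as far as the arm can. A call with a gripper value outside its range is refused whole. The fingers move at their own pace and stop on an object; FORCE is the grip in N (left out, the last holds). Time passes only in rows, so rows that do not move let the fingers close. It gives the time, the measured TCP pose, the force and the opening at its end, in the units of the state.
- env.state(): the state, without advancing time (a new reading comes with each control period).
- cams.get_image(name): name is "scene" or "top" or "wrist"; returns the picture (480x640x3 uint8, red, green, blue); there is no depth.
- cams.camera_model(name): a dict with "fx", "fy", "cx", "cy" (pixels), "xyz" and "attitude" of the camera in the world. Camera axes: x right, y down, z forward; pixel columns grow to the right and rows downward; lengths in m; the calibration is good to about 2 mm. A picture is of the moment at which its call begins: read the wrist's pose just before it. camera_model takes no time and is no camera call; for the wrist camera it gives the pose at the moment of the call.
- workorder.close_job(): hands the job in, once; it reports no verdict.
The state is a dict: "time_s": time; "joint_pos": joint angles; "joint_velocities": joint speeds; "joint_torque": joint torques, N m; "ee_pos": TCP position; "eef_rot": TCP orientation; "wrist_force": force on the tool from outside, world axes, zero at the start; "moment": the same for the moment, N m; "grip_width": finger opening in m.
Only numpy, scipy, OpenCV 4.12 (cv2) and the standard library are available. Lean on these libraries where they do the work, as an engineer would, in place of code of your own. Each camera call takes 0.05 s, during which the arm holds its last target. There are 200 camera calls.

## Working session

There is one attempt and no reset: what is moved stays moved. The work goes in short steps, Python scripts to look and compute and a shell command to move; the robot and the scene stay as the last step left them, time stands still between calls to the robot, and variables do not carry over. Pictures are saved under pics/ and viewed, about 8 in all and at most 12, crops included, and the job is handed in when it is done.

```bash
mkdir -p pics; python3 - <<'E'
from cell import env,cams
import cv2
s=env.state();print({k:s[k] for k in('time_s','ee_pos','eef_rot','wrist_force','grip_width')})
for n in('top','scene'):
    im=cams.get_image(n);cv2.imwrite(f'pics/{n}0.png',im[:,:,::-1]);print(cams.camera_model(n))
E
```

```text
{'time_s': 0.0, 'ee_pos': array([ 0.25121292, -0.57196449,  0.29166516]), 'eef_rot': array([-1.79931974e+02, -4.54232977e-03,  2.37101498e+01]), 'wrist_force': array([-0.08702018, -0.32310852,  0.69055193]), 'grip_width': 0.09137560723502802}
{'fx': 496.0937792664477, 'fy': 496.0937792664477, 'cx': 317.07134376900257, 'cy': 241.05988145713826, 'xyz': array([0.48478372, 0.00824139, 0.94755866]), 'attitude': array([-173.9326428 ,    0.51624545,  -91.17477446])}
{'fx': 555.5926865967845, 'fy': 555.5926865967845, 'cx': 306.8842953450059, 'cy': 248.08923209667495, 'xyz': array([1.03880397, 0.92348498, 0.69797155]), 'attitude': array([-121.61930899,   -0.90837901,  153.39864759])}
```

View pics/top0.png

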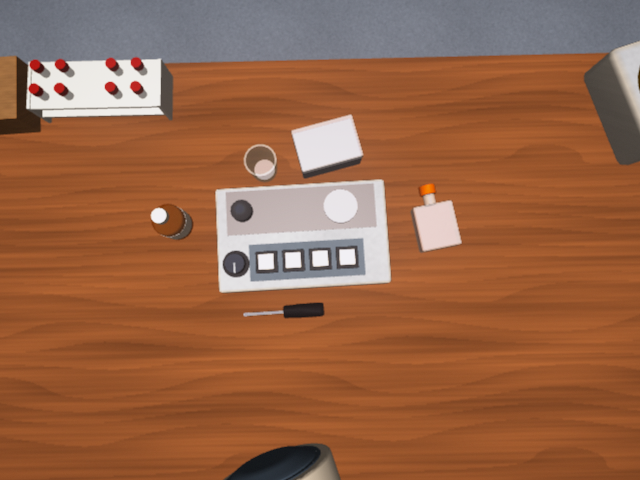

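View pics/scene0.png

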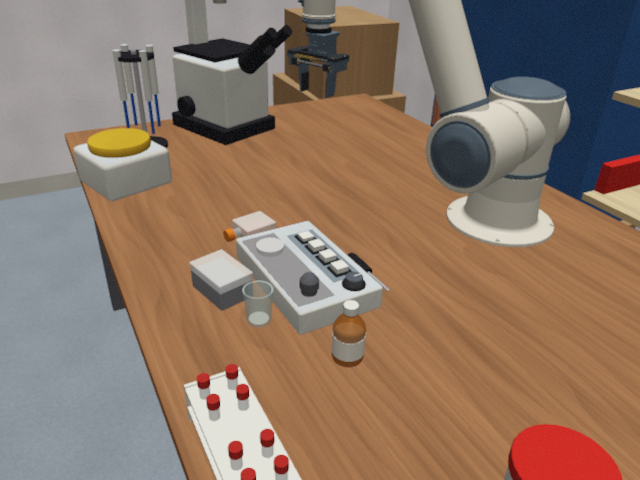

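The top view shows the dial at (235,263), keys at (266,262), (293,261), (320,258) and (347,257), the objective at (241,211) and the dish at (340,206). The scene view shows the console clear above the keys.

```bash
cat > h.py <<'E'
import numpy as np,cv2
from scipy.spatial.transform import Rotation as R
from cell import env,cams
def ray(m,u,v,z):
    d=R.from_euler('xyz',m['attitude'],degrees=True).as_matrix()@[(u-m['cx'])/m['fx'],(v-m['cy'])/m['fy'],1]
    return m['xyz']+d*(z-m['xyz'][2])/d[2]
def caps(im,x0,x1,y0,y1,lo,hi,t=215):
    g=im.min(2).copy(); k=np.zeros_like(g);k[y0:y1,x0:x1]=g[y0:y1,x0:x1]
    c,_=cv2.findContours((k>t).astype('u1')*255,0,1)
    return [cv2.minAreaRect(a) for a in c if lo<cv2.contourArea(a)<hi]
def togo(p):
    s=env.state();Rm=R.from_euler('xyz',s['eef_rot'],degrees=True).as_matrix()
    return Rm.T@(np.array(p)-s['ee_pos'])*1000
E
python3 - <<'E'
from h import *
im=cv2.imread('pics/top0.png');m=cams.camera_model('top')
K=sorted(caps(im,252,362,240,278,100,600),key=lambda r:r[0][0])
P=[]
for r in K:
    p=ray(m,*r[0],.075);P.append(p);print(r,p.round(4))
P=np.array(P)
print('spacing',np.linalg.norm(np.diff(P,axis=0),axis=1))
d=P[0]-P[-1];print('yaw',np.degrees(np.arctan2(-d[0],d[1])))
# console outline at z=.06 corners
for u,v in((216,190),(383,180),(390,283),(220,291)):print(ray(m,u,v,.06).round(4))
print('dial',ray(m,235,263,.08))
E
```

```text
((265.0, 261.0), (14.0, 14.0), 90.0) [0.5443 0.1067 0.075 ]
((293.0, 260.0), (14.0, 14.0), 90.0) [0.545  0.0573 0.075 ]
((320.0, 258.0), (14.0, 14.0), 90.0) [0.5475 0.0097 0.075 ]
((347.0, 257.0), (14.0, 14.0), 90.0) [ 0.5483 -0.0379  0.075 ]
spacing [0.04940858 0.04771666 0.04760227]
yaw 1.5865634962152049
[0.6768 0.1966 0.06  ]
[ 0.6885 -0.108   0.06  ]
[ 0.5014 -0.114   0.06  ]
[0.4934 0.1892 0.06  ]
dial [0.54155993 0.15881029 0.08      ]
```

```bash
python3 -m inch '[0,0,0,0,0,7.2,-1,0,0,0,0,0,7.2,-1,0,0,0,0,0,7.3,-1,0,0,0,0,0,0,-1]' 20; python3 -c "
from h import *
print(togo([.5443,.106,.21]))"
```

```text
time_s: 0.5
ee_pos: [0.2513, -0.5721, 0.2919]
eef_rot: [-180.0, 0.0, 1.9]
wrist_force: [0.2, -0.9, 0.1]
grip_width: 0.0622
[ 314.98158797 -668.17318426   82.25399663]
```

```bash
python3 -m inch '[20,-41,0,0,0,0,-1,20,-42,0,0,0,0,-1,20,-42,0,0,0,0,-1,20,-42,0,0,0,0,-1,20,-42,0,0,0,0,-1,20,-42,0,0,0,0,-1,20,-42,0,0,0,0,-1,20,-42,0,0,0,0,-1]'; python3 -m inch '[20,-42,0,0,0,0,-1,20,-42,0,0,0,0,-1,20,-42,5,0,0,0,-1,20,-42,5,0,0,0,-1,20,-42,10,0,0,0,-1,20,-42,10,0,0,0,-1,15,-30,10,0,0,0,-1,0,0,0,0,0,0,-1]'; python3 -c "
from h import *
print(togo([.5443,.106,.21]))"
```

```text
time_s: 1.3
ee_pos: [0.3998, -0.2301, 0.2923]
eef_rot: [180.0, -0.0, 2.3]
wrist_force: [0.6, -0.3, -0.1]
grip_width: 0.0003
time_s: 2.1
ee_pos: [0.5252, 0.058, 0.2509]
eef_rot: [-180.0, 0.1, 2.5]
wrist_force: [-0.1, -0.5, -0.3]
grip_width: 0.0005
[ 21.18418653 -47.06036048  40.92778172]
```

```bash
python3 -m inch '[7,-16,5,0,0,0,-1,7,-16,10,0,0,0,-1,7,-15,10,0,0,0,-1,0,0,10,0,0,0,-1,0,0,5,0,0,0,-1,0,0,0,0,0,0,-1]'; python3 -c "
from h import *
m=cams.camera_model('wrist');print(m,togo([.5443,.106,.21]))
im=cams.get_image('wrist');cv2.imwrite('pics/w1.png',im[:,:,::-1])"
```

```text
time_s: 2.7
ee_pos: [0.5432, 0.102, 0.2112]
eef_rot: [180.0, 0.1, 2.0]
wrist_force: [0.8, -0.6, -0.6]
grip_width: 0.0005
{'fx': 429.15373699593977, 'fy': 429.15373699593977, 'cx': 313.99234442945493, 'cy': 236.38932605583886, 'xyz': array([0.60981012, 0.10397705, 0.30199627]), 'attitude': array([ 1.65894663e+02,  3.15959903e-03, -8.79779945e+01])} [ 1.2509965  -3.99700769  1.2207057 ]
```

View pics/w1.png

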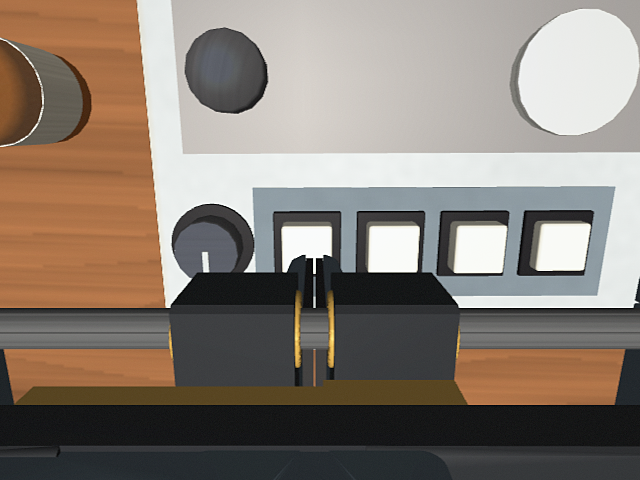

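The wrist view shows the caps at about (306,247), (395,247), (480,248) and (564,246), the dial at (205,245) and the shut fingertips at (315,258).

```bash
python3 - <<'E'
from h import *
im=cv2.imread('pics/w1.png');m=cams.camera_model('wrist')
for r in sorted(caps(im,270,605,205,280,1000,4000,225),key=lambda r:r[0][0]):
    print(r,ray(m,*r[0],.076).round(4), ray(m,*r[0],.072).round(4))
print('key1 rear edge mid',ray(m,306,222,.076),'L/R',ray(m,282,235,.076),ray(m,331,235,.076))
print('dial top',ray(m,205,249,.08))
E
```

```text
((306.0, 250.0), (46.0, 48.0), 90.0) [0.5455 0.1061 0.076 ] [0.5443 0.1061 0.072 ]
((393.5, 249.0), (44.0, 49.0), 90.0) [0.5477 0.0581 0.076 ] [0.5466 0.0573 0.072 ]
((480.0, 249.0), (46.0, 50.0), 90.0) [0.5494 0.0107 0.076 ] [0.5483 0.009  0.072 ]
((563.0, 247.0), (46.0, 52.0), 90.0) [ 0.5521 -0.0346  0.076 ] [ 0.5511 -0.037   0.072 ]
key1 rear edge mid [0.56115504 0.10653573 0.076     ] L/R [0.55347125 0.11936529 0.076     ] [0.55440381 0.09272261 0.076     ]
dial top [0.54524656 0.16042955 0.08      ]
```

```bash
python3 -m inch '[2,-4,10,0,0,0,-1,0,0,15,0,0,0,-1,0,0,15,0,0,0,-1,0,0,8,0,0,0,-1,0,0,4,0,0,0,-1,0,0,0,0,0,0,-1,0,0,0,0,0,0,-1]';python3 -c "
from h import *
s=env.state();print(s['ee_pos'],s['wrist_force'],togo([.545,.1063,.154]))"
```

```text
time_s: 3.45
ee_pos: [0.546, 0.1065, 0.1607]
eef_rot: [-180.0, -0.0, 2.0]
wrist_force: [-0.1, -0.1, -0.3]
grip_width: 0.0003
[0.54598689 0.10649254 0.16065038] [-0.14513237 -0.07020358 -0.28943462] [-0.99779856  0.1580533   6.64966531]
```

```bash
python3 -m inch '[0,0,4,0,0,0,-1,0,0,0,0,0,0,-1]';python3 -m inch '[0,0,2,0,0,0,-1,0,0,0,0,0,0,-1]';python3 -m inch '[0,0,1,0,0,0,-1,0,0,0,0,0,0,-1]';python3 -m inch '[0,0,0.5,0,0,0,-1,0,0,0,0,0,0,-1]'
```

```text
time_s: 3.65
ee_pos: [0.5457, 0.1065, 0.1562]
eef_rot: [-180.0, -0.0, 2.0]
wrist_force: [-0.5, -0.3, 0.3]
grip_width: 0.0005
time_s: 3.85
ee_pos: [0.5458, 0.1065, 0.1542]
eef_rot: [-180.0, -0.0, 2.0]
wrist_force: [1.3, 0.4, 2.9]
grip_width: 0.0006
time_s: 4.05
ee_pos: [0.5458, 0.1065, 0.1533]
eef_rot: [-180.0, -0.0, 2.0]
wrist_force: [0.1, -0.1, 2.9]
grip_width: 0.0005
time_s: 4.25
ee_pos: [0.5458, 0.1065, 0.1528]
eef_rot: [-180.0, -0.0, 2.0]
wrist_force: [0.1, 0.8, 4.2]
grip_width: 0.0005
```

Key 1 meets the finger at z about 0.1545 (up height) and yields, so it is free. Next is key 2.

```bash
python3 -m inch '[0,0,-12,0,0,0,-1,0,16,0,0,0,0,-1,0,16,0,0,0,0,-1,0,16,0,0,0,0,-1,0,0,8,0,0,0,-1,0,0,0,0,0,0,-1,0,0,0,0,0,0,-1]';python3 -m inch '[0,0,2,0,0,0,-1,0,0,0,0,0,0,-1]';python3 -m inch '[0,0,1.5,0,0,0,-1,0,0,0,0,0,0,-1]';python3 -m inch '[0,0,0.5,0,0,0,-1,0,0,0,0,0,0,-1]'
```

```text
time_s: 4.95
ee_pos: [0.5471, 0.0585, 0.1563]
eef_rot: [-180.0, 0.1, 2.0]
wrist_force: [0.8, -0.2, 0.3]
grip_width: 0.0007
time_s: 5.15
ee_pos: [0.5474, 0.0589, 0.1546]
eef_rot: [-180.0, -0.0, 2.0]
wrist_force: [0.1, -0.0, 0.6]
grip_width: 0.0005
time_s: 5.35
ee_pos: [0.5474, 0.0588, 0.1532]
eef_rot: [-180.0, -0.0, 2.0]
wrist_force: [-0.5, 1.9, 3.3]
grip_width: 0.0008
time_s: 5.55
ee_pos: [0.5475, 0.0587, 0.1528]
eef_rot: [-180.0, -0.0, 2.0]
wrist_force: [0.2, 3.5, 3.5]
grip_width: 0.0002
```

```bash
python3 -m inch '[0,0,-12,0,0,0,-1,0,16,0,0,0,0,-1,0,16,0,0,0,0,-1,0,16,0,0,0,0,-1,0,0,8,0,0,0,-1,0,0,0,0,0,0,-1,0,0,0,0,0,0,-1]';python3 -m inch '[0,0,2,0,0,0,-1,0,0,0,0,0,0,-1]';python3 -m inch '[0,0,1.5,0,0,0,-1,0,0,0,0,0,0,-1]';python3 -m inch '[0,0,0.5,0,0,0,-1,0,0,0,0,0,0,-1]'
```

```text
time_s: 6.25
ee_pos: [0.5488, 0.0105, 0.1562]
eef_rot: [-180.0, 0.1, 2.0]
wrist_force: [0.2, -0.2, 0.6]
grip_width: 0.0003
time_s: 6.45
ee_pos: [0.5491, 0.0109, 0.1546]
eef_rot: [180.0, -0.0, 2.0]
wrist_force: [-0.0, -0.6, 0.5]
grip_width: 0.0004
time_s: 6.65
ee_pos: [0.5491, 0.0109, 0.1532]
eef_rot: [-180.0, -0.0, 2.0]
wrist_force: [0.8, 1.4, 2.6]
grip_width: 0.0004
time_s: 6.85
ee_pos: [0.5491, 0.0107, 0.1528]
eef_rot: [-180.0, -0.0, 2.0]
wrist_force: [0.7, 2.5, 3.5]
grip_width: 0.0006
```

```bash
python3 -m inch '[0,0,-12,0,0,0,-1,0,16,0,0,0,0,-1,0,16,0,0,0,0,-1,0,16,0,0,0,0,-1,0,0,8,0,0,0,-1,0,0,0,0,0,0,-1,0,0,0,0,0,0,-1]';python3 -m inch '[0,0,2,0,0,0,-1,0,0,0,0,0,0,-1]';python3 -m inch '[0,0,2,0,0,0,-1,0,0,0,0,0,0,-1]';python3 -m inch '[0,0,1,0,0,0,-1,0,0,0,0,0,0,-1]'
```

```text
time_s: 7.55
ee_pos: [0.5504, -0.0374, 0.1562]
eef_rot: [-180.0, 0.1, 2.0]
wrist_force: [-0.1, 0.4, 0.4]
grip_width: 0.0002
time_s: 7.75
ee_pos: [0.5506, -0.037, 0.1545]
eef_rot: [-180.0, 0.0, 2.0]
wrist_force: [0.0, -0.4, 0.3]
grip_width: 0.0003
time_s: 7.95
ee_pos: [0.5507, -0.0372, 0.1526]
eef_rot: [-180.0, 0.0, 2.0]
wrist_force: [0.2, -0.0, 0.3]
grip_width: 0.0002
time_s: 8.15
ee_pos: [0.5507, -0.0374, 0.1516]
eef_rot: [-180.0, 0.0, 2.0]
wrist_force: [-0.2, 0.6, 0.6]
grip_width: 0.0003
```

Key 4 gives no contact at the up height, so it is the low one. I'll finish its light tap, lift off, then press it fully.

```bash
python3 -m inch '[0,0,1,0,0,0,-1,0,0,0,0,0,0,-1]';python3 -m inch '[0,0,0.5,0,0,0,-1,0,0,0,0,0,0,-1]';python3 -m inch '[0,0,0.3,0,0,0,-1,0,0,0,0,0,0,-1]'
```

```text
time_s: 8.35
ee_pos: [0.5507, -0.0374, 0.1506]
eef_rot: [-180.0, 0.0, 2.0]
wrist_force: [-0.1, 0.2, 0.4]
grip_width: 0.0006
time_s: 8.55
ee_pos: [0.5507, -0.0374, 0.1503]
eef_rot: [180.0, -0.0, 2.0]
wrist_force: [-0.5, 0.4, 3.5]
grip_width: -0.0
time_s: 8.75
ee_pos: [0.5508, -0.0374, 0.15]
eef_rot: [180.0, -0.0, 2.0]
wrist_force: [-1.6, -0.1, 5.2]
grip_width: 0.0005
```

Contact came 4 mm lower than on the others and the key is stiff, so it is latched. I'll lift, then press to the stop.

```bash
python3 -m inch '[0,0,-2,0,0,0,-1,0,0,0,0,0,0,-1,0,0,2,0,0,0,-1,0,0,2,0,0,0,-1,0,0,2,0,0,0,-1,0,0,0,0,0,0,-1]';python3 -m inch '[0,0,1,0,0,0,-1,0,0,0,0,0,0,-1]';python3 -m inch '[0,0,1,0,0,0,-1,0,0,0,0,0,0,-1]'
```

```text
time_s: 9.35
ee_pos: [0.5509, -0.0375, 0.1459]
eef_rot: [180.0, -0.0, 2.0]
wrist_force: [-0.4, 0.7, 8.9]
grip_width: 0.0007
time_s: 9.55
ee_pos: [0.5509, -0.0375, 0.145]
eef_rot: [180.0, -0.0, 2.0]
wrist_force: [-1.3, 0.5, 8.7]
grip_width: 0.0003
time_s: 9.75
ee_pos: [0.551, -0.0375, 0.1445]
eef_rot: [180.0, -0.0, 2.0]
wrist_force: [-3.2, 0.1, 15.6]
grip_width: 0.0003
```

The key is at its stop (15.6 N). I'll lift off slowly, watching the key follow up, then back away for a look.

```bash
python3 -m inch '[0,0,-3,0,0,0,-1,0,0,-3,0,0,0,-1,0,0,-2.5,0,0,0,-1,0,0,0,0,0,0,-1]';python3 -m inch '[0,0,-10,0,0,0,-1,0,0,-20,0,0,0,-1,-10,0,-30,0,0,0,-1,-25,0,-30,0,0,0,-1,-25,0,-20,0,0,0,-1,0,0,0,0,0,0,-1,0,0,0,0,0,0,-1,0,0,0,0,0,0,-1]';python3 - <<'E'
from h import *
s=env.state();print(s['wrist_force'])
m=cams.camera_model('wrist');im=cams.get_image('wrist')[:,:,::-1];cv2.imwrite('pics/w2.png',im)
t=cams.get_image('scene')[:,:,::-1]
a=cv2.imread('pics/scene0.png')[220:320,240:400];b=t[220:320,240:400]
cv2.imwrite('pics/cmp.png',np.hstack([cv2.resize(x,(400,250)) for x in(a,b)]))
E
```

```text
time_s: 10.15
ee_pos: [0.5509, -0.0375, 0.1526]
eef_rot: [180.0, -0.0, 2.0]
wrist_force: [-0.3, -0.2, 3.9]
grip_width: 0.0003
time_s: 10.95
ee_pos: [0.4912, -0.0395, 0.262]
eef_rot: [-180.0, 0.0, 2.0]
wrist_force: [-0.5, 0.3, 0.2]
grip_width: 0.0004
[-0.49311657  0.32973464  0.19444159]
```

View pics/w2.png

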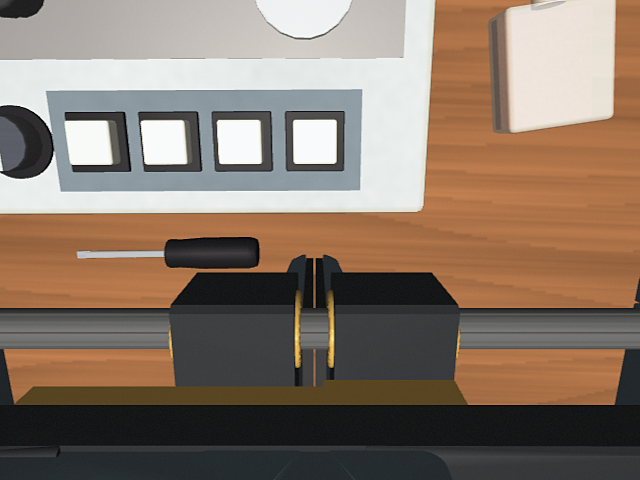

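View pics/cmp.png

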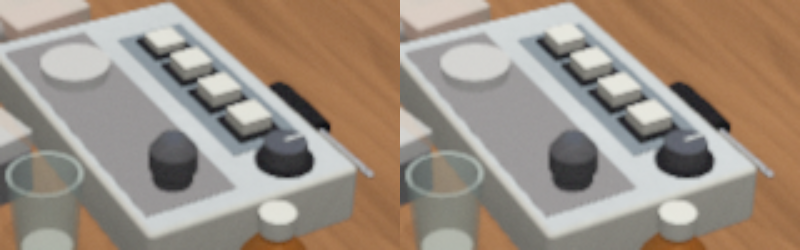

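The wrist view shows all four caps at (92,138), (165,138), (240,138) and (315,140), with nothing displaced. The before/after crop (old left, new right) shows the far key at (165,40) now risen at (565,40). On lift-off it was still pushing 3.9 N at a height where it gave none earlier, so it has released.

```bash
python3 -c "
from cell import workorder
print(workorder.close_job())"
```

```text
the job is handed in; nothing more can be done
None
```

I tapped all four keys lightly in order from the dial, and the fourth was the latched one. I then pressed it to its stop, and it released and came up. The job is handed in after about 11 s of robot time; no verdict is reported.

- **Taps:** Keys 1 to 3 met the finger at up height and gave 2 mm or less, at about 3.5 to 4 N. Key 4 met it about 4 mm lower and was stiff. Its tap reached 5.2 N, slightly above the 4.5 N you gave for a light tap, but with only about 0.5 mm of travel.
- **Release:** I pressed key 4 to 15.6 N. On lift-off it still pushed 3.9 N at a height where there had been no contact before, so it had followed the finger up.
- **Last checks:** The before/after crop shows key 4 risen, with the nearby bystanders where they stood. The wrist view shows nothing displaced near the keys. The robot is clear of everything, at about 0 N.
- **Not explained or not measured:** Sideways forces of 2.5 to 3.5 N showed while tapping keys 2 and 3, with no visible effect. I judged key heights and bystander positions from the pictures by eye.

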